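Clamp the sensor housing in the bench fixture

TASK

A sensor housing sits loose in the nest of the clamping fixture. With the back of a finger swing the clamp strap over it until the strap is fully home against its stop, then push the cam lever all the way down so that the strap's rubber foot clamps the housing. Only push, gently: grip neither the strap nor the lever, do not lift the housing or shift it out of its nest, and leave everything else on the bench where it is.

Things in the scene. Friction and masses are not known exactly. Their poses are not given: they have to be found in the camera images.
- fixture: clamping fixture screwed to the bench: aluminium plate 180 (x) x 230 (y) x 16 mm, origin at the centre of its underside (z = 0), z up. In its frame the strap's pivot post (98 mm high) is at x 0, y +85 mm, the stud with the cam lever at x 0, y -65 mm, the housing between them, centred at x 0, y +10 mm, in a nest of dark stops 10 mm high
- strap (a joint): strap's angle a about its vertical pivot, rad: 0 = home (hard stop), over the housing, stud in its slot; it starts at 0.9 to 1.4, swung clockwise (seen from above) to the fixture's -x side. Horizontal direction from the pivot to the strap's end in the fixture's frame: (-sin a, -cos a). Friction 0.05 N m; stays where it is left
- strap_pivot (a point): point on the strap's vertical pivot axis, at the strap's mid-thickness (77 mm above the bench)
- strap_middle (a point): centre of the strap's cross-section 75 mm out from the pivot, where the spindle passes. The strap is a flat steel bar 26 mm wide, 10 mm thick, reaching 173 mm from the pivot; unclamped its underside is about 72 mm and its top 82 mm above the bench (lock nut and spindle rise 24 mm above this point). It is spring-lifted; the cam draws it down about 4 mm
- strap_slot (a point): centre of the slot in the strap's hooked end, 150 mm out from the pivot, at mid-thickness. The slot is 14 mm wide and open on the side that leads when the strap swings home. The end is 33 mm wide: 20 mm to the trailing side and 13 mm to the leading side of the strap's centre line
- strap_bar: the strap's bar itself; origin on the pivot axis at mid-thickness, y pointing from the strap's end back to the pivot, z up
- foot: domed rubber foot, 18 mm diameter, on the spindle under the strap, 75 mm from the pivot; sprung. Origin at the its lowest point, which passes about 1 mm above the housing while the strap swings
- lever_angle (a joint): lever's angle a, rad: 0 = upright (open), 1.57 = fully down, level, towards the fixture's -x side (hard stop). Starts at 0 to 0.25. Direction from pin to free end in the fixture's frame: (-sin a, 0, cos a). Its cams draw the strap down 2.5 mm per rad, so the foot meets the housing at about 0.65. Stays where it is left; takes about 2 N at 65 mm from the pin
- lever_pin (a point): centre of the lever's horizontal pin on top of the stud, 95 mm above the bench, parallel to the fixture's y axis
- lever_end (a point): centre of the free end of the lever, 88 mm from the pin. The outer 48 mm is a round black plastic grip 16 to 20 mm thick
- cam_lever: the lever with its black grip; origin on the pin, z along the lever to its free end
- housing_middle (a point): centre of the die-cast housing in the nest, half-way up: 80 (x) x 64 (y) x 34 mm, standing loose on the plate with its flat grey lid 50 mm above the bench and 1 mm of play each way; a round connector 13 mm long sticks out of its -x side
- spare_housing: a second housing like the one in the fixture (80 x 64 x 34 mm), standing on the bench beyond the pivot-post end of the fixture; origin at the centre of its underside
- loose_lid: a flat grey lid plate, 80 x 64 x 6 mm, lying on the bench on the robot's side of the fixture; origin at the centre of its underside
- screwdriver: a screwdriver 190 mm long with a black handle, lying on the bench beside the stud end of the fixture; origin under its middle, x along it
- spanner: a flat steel spanner 150 mm long, lying on the bench beyond the fixture; origin under its middle, x along it
- spool: a grey spool, 64 mm diameter, 50 mm high, standing on the bench; origin at the centre of its underside
- bottle: a white plastic bottle, 52 mm diameter, 130 mm high, standing on the bench; origin at the centre of its underside
- coupling: a brass coupling ring, 44 mm outside diameter, 22 mm high, lying on the bench; origin at the centre of its underside
- housing: the same housing; origin at the centre of its underside
There are look-alikes about, which are no part of the job. Leave any green or orange look-alike of the housing alone.

How it is judged:
By the outcome, as a careful person would: the job done as asked, in the order asked, and still so for the second after the job is handed in, with the robot touching nothing.
It also fails if it takes over 48 s, if anything falls off the work surface, if the arm or the gripper's body presses on something with over 40 N, if the wrist force passes 120 N, or if a joint passes its speed limit or range.

ROBOT

A 6-joint arm with a two-finger parallel gripper is mounted at the origin on the work surface. World frame = base frame: x ahead of the robot, y to its left, z up, the work surface at z = 0. Lengths are in mm, angles in rad, forces in N, time in s.
With the tool pointing down it reaches from about 275 to 750 mm from the base axis. Payload 10.2 kg.
Tool frame: the origin (TCP) lies at the very end of the fingers, on their centre line; the grasp point (between the pads) lies 19 mm behind it (ctrl.grip_depth is the distance from the TCP to the grasp point, in mm); z points along the fingers, x is the direction in which the jaws open and shut, and the axes are right-handed (so a half turn about z gives the same grasp; the last joint's range is limited). The gripper opens to 85 mm and grips with 20 to 120 N. Pads are 22 mm wide; open, the fingers measure 114 mm over their backs; the gripper's body (76 mm by 85 mm) begins 54 mm behind the grasp point. The pads swing forward as they close: fully open they stand 13 mm farther back than shut.
Start: joints at [1.065, 0.313, 1.498, -0, 1.331, -0.223], TCP at [146.512, 504.148, 231.294] pointing down, gripper open.
Joint ranges: [-2.94, 2.94], [-0.97, 2.17], [0.19, 2.56], [-1.23, 4.37], [0.02, 3.11], [-2.88, 2.88]. Speed limits (rad/s): [2.39, 2.39, 3.01, 3.14, 3.14, 3.14].

INTERFACE

Orientations are given as a unit quaternion [w, x, y, z].
In Python, from rig import ctrl gives the robot as it stands.
- The arm moves only by the tool play_rows, never from a script. Its argument "motion" is a list of rows, each a list of 2 entries, a list of its own where there are three numbers: the shift along the tool's x, y, z in mm, then the turn, a rotation vector about the tool's x, y, z in degrees. A call has 1 to 20 rows; each row shifts and turns the commanded pose from where the row before left it, along the tool's axes as they then stand; what a row does not reach is not made up. A row lasts 1/12 s, in which the tool goes at most 41.7 mm and 7.16 degrees, less where a joint would pass 70% of its speed; a pose out of reach is approached as far as the arm can. A call with a gripper value outside its range is refused whole. "fingers" is the finger opening in mm, from 0 to 85.4, set as the call begins (left out, the last holds). The fingers move at their own pace and stop on an object; "squeeze" is the grip in N (left out, the last holds). Time passes only in rows, so rows that do not move let the fingers close. It gives the time, the measured TCP pose, the force and the opening at its end, in the units of the state.
- ctrl.sense(): the state, without advancing time (a new reading comes with each control period).
- ctrl.capture(name): name is "scene" or "top" or "wrist"; returns the picture (400x640x3 uint8, red, green, blue); there is no depth.
- ctrl.get_calibration(name): a dict with "K" (3x3 intrinsics, pixels), "R" (3x3) and "t" (3): a world point X has camera coordinates R X + t; the wrist camera has in their place "tool_from_camera" (4x4, takes a point from camera to tool coordinates, whose origin is the TCP and whose axes are the tool frame's). Camera axes: x right, y down, z forward; pixel columns grow to the right and rows downward; lengths in mm; the calibration is good to about 2 mm. A picture is of the moment at which its call begins: read the wrist's pose just before it. get_calibration takes no time and is no camera call.
- ctrl.finish_job(): hands the job in, once; it reports no verdict.
Trained networks look in the newest picture that a camera, given by its name, has taken for a name from the list of things; names that differ only in an ending like _2 or _b are one class to them, and where a whole thing is asked for, a point or a joint stands for the part that bears it (a point fixed in the world has none). Each returns a list of dicts, best first, with "p" (0 to 1); they miss things now and then, are a little off and sometimes report something else, mostly with a low value. They report only what shows in the picture. A call takes as long as a camera call. They do not tell look-alikes from the thing itself.
- ctrl.spot_in(camera, name): "position" ([column, row] as shares, 0 to 1, of the picture: columns of its width, rows of its height, amid what is visible of it).
The state is a dict: "time_s": time; "joints": joint angles; "dq": joint speeds; "tau": joint torques, N m; "eef_pos": TCP position; "ee_rot": TCP orientation; "force": force on the tool from outside, world axes, zero at the start; "wrist_torque": the same for the moment, N m; "grip_width": opening from 0.0 (shut) to 1.0 (fully open).
Only numpy, scipy, OpenCV 4.12 (cv2) and the standard library are available. Lean on these libraries where they do the work, as an engineer would, in place of code of your own. Each camera call takes 0.05 s, during which the arm holds its last target. There are 200 camera calls.

## Working session

There is one attempt and no reset: what is moved stays moved. The work goes in short steps, Python scripts to look and compute and a tool call to move; the robot and the scene stay as the last step left them, time stands still between calls to the robot, and variables do not carry over. Pictures are saved under pics/ and viewed, about 8 in all and at most 12, crops included, and the job is handed in when it is done.

Besides the shell and the picture viewer there is one more tool, called after "Request:" in YAML: its name, and indented under it one key for each argument. play_rows: Moves the arm, as the interface text tells. Its arguments: {"type":"object","properties":{"motion":{"type":"array"},"fingers":{"type":"number"},"squeeze":{"type":"number"}},"required":["motion"]}

```bash
mkdir -p pics; cat > h.py <<'E'
import numpy as np,cv2
from rig import ctrl
def cap(n,f=None):
    im=ctrl.capture(n)
    if f: cv2.imwrite('pics/'+f,im[:,:,::-1])
    return im
def ray(n,uv):
    c=ctrl.get_calibration(n);K,R,t=[np.array(c[k]) for k in('K','R','t')]
    d=R.T@np.linalg.inv(K)@np.array([uv[0],uv[1],1.]);return -R.T@t.ravel(),d
def atz(n,uv,z):
    o,d=ray(n,uv);return o+d*(z-o[2])/d[2]
def proj(n,X):
    c=ctrl.get_calibration(n);K,R,t=[np.array(c[k]) for k in('K','R','t')]
    p=K@(R@np.array(X,float)+t.ravel());return p[:2]/p[2]
E
python3 - <<'E'
from h import *
a=cap('top','top0.png');b=cap('scene','scene0.png')
Z=dict(strap_pivot=77,strap_middle=77,strap_slot=77,lever_pin=95,lever_end=180,housing_middle=33,fixture=16,foot=51,spare_housing=17)
for n in Z:
  for c in('top','scene'):
    for r in ctrl.spot_in(c,n)[:2]:
      uv=np.array(r['position'])*[640,400]; print(n,c,round(r['p'],2),uv.round(),atz(c,uv,Z[n]).round())
print(ctrl.sense())
for c in('top','scene'):print(c,ray(c,(320,200)))
E
```

```text
strap_pivot top 0.76 [266. 214.] [504. 187.  77.]
strap_pivot scene 0.65 [366. 208.] [495. 183.  77.]
strap_pivot scene 0.54 [416. 233.] [648. 308.  77.]
strap_middle top 0.83 [268. 212.] [510. 180.  77.]
strap_middle scene 0.81 [368. 210.] [510. 188.  77.]
strap_slot top 0.67 [269. 215.] [500. 177.  77.]
strap_slot top 0.44 [285. 198.] [554. 125.  77.]
strap_slot scene 0.63 [369. 208.] [497. 191.  77.]
lever_pin top 0.48 [297. 196.] [561.  83.  95.]
lever_pin top 0.15 [324. 205.] [528.  -5.  95.]
lever_pin scene 0.56 [342. 206.] [502.  99.  95.]
lever_pin scene 0.51 [415. 230.] [659. 300.  95.]
lever_end top 0.64 [324. 206.] [518.  -4. 180.]
lever_end top 0.55 [294. 196.] [551.  88. 180.]
lever_end scene 0.62 [339. 209.] [648.  66. 180.]
housing_middle top 0.92 [276. 194.] [573. 157.  33.]
housing_middle top 0.82 [351. 234.] [432. -94.  33.]
housing_middle scene 0.91 [363. 231.] [566. 161.  33.]
housing_middle scene 0.69 [356. 209.] [430. 163.  33.]
fixture top 0.59 [284. 196.] [567. 130.  16.]
fixture scene 0.76 [354. 237.] [569. 132.  16.]
foot scene 0.59 [445. 220.] [554. 441.  5
[... 350 characters left out ...]
018322, -0.00070203, -0.00060434,
       -0.00125349]), 'tau': array([ 2.76619612e-03, -4.12182355e+01, -2.59895056e+01,  1.71662151e-05,
        5.53138161e-04,  1.84230930e-05]), 'eef_pos': array([146.51245508, 504.16275742, 231.29849218]), 'ee_rot': array([-7.20918724e-06,  7.99697402e-01,  6.00403252e-01,  6.32594698e-06]), 'force': array([ 0.24498109, -0.06056526, -1.07176616]), 'wrist_torque': array([ 0.0588866 , -0.01237411,  0.04419221]), 'grip_width': 1.0011602056559539}
top (array([ 388.6520064 ,   -3.95466453, 1729.61606326]), array([ 0.09456755,  0.00648842, -0.9956481 ]))
scene (array([1572.29312118,  -73.30714885,  781.44321942]), array([-0.84901101,  0.07863121, -0.52263391]))
```

View pics/top0.png

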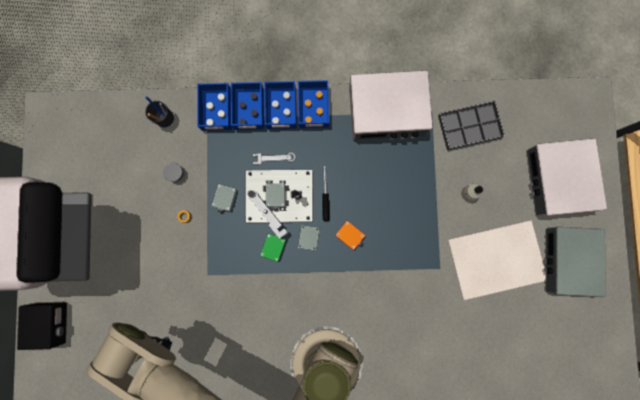

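View pics/scene0.png

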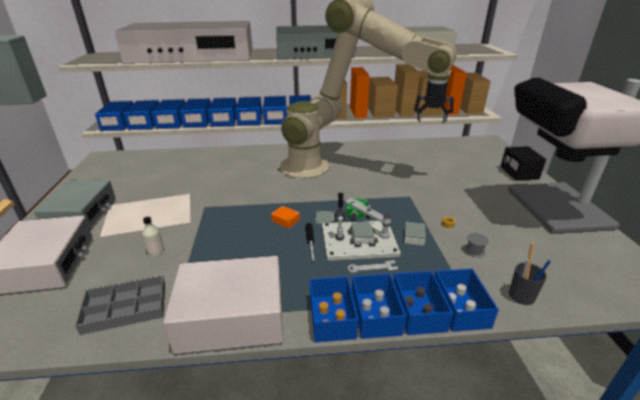

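The top view shows the fixture at columns 246-312, rows 170-222. The pivot is near (252,193), the strap end near (283,232) and the lever near (297,196), with green and orange look-alikes nearby. The strap is swung toward the robot and the fixture yaw is about 0. I'll zoom in and fit it.

```bash
python3 - <<'E'
from h import *
a=cap('top')
cr=cv2.resize(a[160:245,205:335],None,fx=6,fy=6,interpolation=cv2.INTER_CUBIC)
cv2.imwrite('pics/topc.png',cr[:,:,::-1])
# plate rectangle fit
g=a.astype(int); m=((g.min(2)>165)).astype(np.uint8); m[:165]=0;m[226:]=0;m[:,:240]=0;m[:,318:]=0
cs,_=cv2.findContours(m,0,1);c=max(cs,key=cv2.contourArea)
w=np.array([atz('top',p[0]+0.0,16)[:2] for p in c],np.float32)
print(cv2.minAreaRect(w))
print(ctrl.get_calibration('wrist'))
E
```

```text
((564.7437133789062, 150.96670532226562), (225.910888671875, 191.26231384277344), 88.59613037109375)
{'K': array([[293.07687779,   0.        , 318.13479819],
       [  0.        , 293.07687779, 202.0290799 ],
       [  0.        ,   0.        ,   1.        ]]), 'tool_from_camera': array([[ 9.99999352e-01,  8.81632557e-05,  1.13488668e-03,
         3.89112954e-01],
       [-4.43083850e-04,  9.48513618e-01,  3.16736041e-01,
        -8.18698917e+01],
       [-1.04853099e-03, -3.16736339e-01,  9.48513043e-01,
        -1.42784137e+02],
       [ 0.00000000e+00,  0.00000000e+00,  0.00000000e+00,
         1.00000000e+00]])}
```

View pics/topc.png

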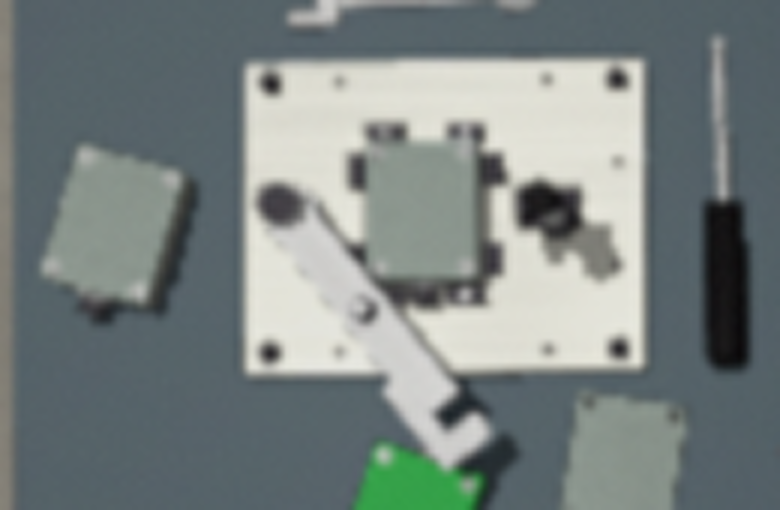

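Crop: plate corners at (245,62), (643,60), (643,368) and (245,374); post top (281,205), nut (363,308), slot (455,412), lever tip (535,200). The housing is in its nest.

```bash
python3 - <<'E'
from h import *
f=lambda x,y,z:atz('top',(x/6+205-.4,y/6+160-.4),z)
C=[f(*p,16)[:2] for p in((245,62),(643,60),(643,370),(245,374))]
c=np.mean(C,0);print(np.round(C),c, np.linalg.norm(C[0]-C[1]),np.linalg.norm(C[1]-C[2]))
e=(C[0]-C[1])+(C[3]-C[2]);print('yaw',np.degrees(np.arctan2(-e[0],e[1])))
P=f(281,205,98);N=f(363,308,95);S=f(455,412,80);E=f(470,450,80)
print('pivot',P,'exp',c+[0,85]);print('nut',N,'slot',S)
for q in(N,S):
  d=q-P;print('r',np.hypot(*d[:2]),'a',np.arctan2(-d[0],-d[1]))
print('lever',f(535,195,180),f(550,200,180),'pin exp',c-[0,65])
E
```

```text
[[663. 264.]
 [658.  33.]
 [479.  37.]
 [483. 265.]] [570.83657151 149.85642634] 230.60002593263408 179.58218782669422
yaw -1.1406554204906576
pivot [570.43068318 231.81881922  98.        ] exp [570.83657151 234.85642634]
nut [512.78724045 188.00870068  95.        ] slot [455.15296919 139.95930113  80.        ]
r 72.40229951866715 a 0.9209137587319874
r 147.40122931607462 a 0.8979765670980764
lever [562.90361398  87.52581971 180.        ] [560.06692008  79.76353292 180.        ] pin exp [570.83657151  84.85642634]
```

```bash
cat >> h.py <<'E'
from scipy.spatial.transform import Rotation as Ro
def here():
    s=ctrl.sense();q=s['ee_rot'];R=Ro.from_quat([q[1],q[2],q[3],q[0]]).as_matrix()
    return s,s['eef_pos'],np.degrees(np.arctan2(R[1,0],R[0,0])),R
def plan(pts,p=None,yaw=None):
    """pts: (x,y,z,yaw) list, one per row, tool down; prints rows"""
    if p is None: _,p,yaw,_=here()
    p=np.array(p,float);out=[]
    for q in pts:
        c,s=np.cos(np.radians(yaw)),np.sin(np.radians(yaw))
        R=np.array([[c,s,0],[s,-c,0],[0,0,-1]])
        sh=np.round(R.T@(np.array(q[:3])-p),1);tu=round(-(q[3]-yaw),1)
        p=p+R@sh;yaw=yaw-tu;out.append([sh.tolist(),[0,0,tu]])
    print(str(out).replace(' ',''));return p,yaw
def line(p,q,n): p,q=np.array(p,float),np.array(q,float);return [p+(q-p)*i/n for i in range(1,n+1)]
E
python3 - <<'E'
from h import *
s,p,y,R=here();print(p,y)
plan(line([*p,y],[505,239,200,-52],19))
E
```

```text
[146.52150287 504.16109925 231.30127663] 73.79632532305396
[[[-8.1,22.0,1.6],[0,0,np.float64(6.6)]],[[-5.6,22.8,1.7],[0,0,np.float64(6.6)]],[[-2.9,23.3,1.6],[0,0,np.float64(6.7)]],[[-0.1,23.5,1.7],[0,0,np.float64(6.6)]],[[2.5,23.3,1.6],[0,0,np.float64(6.6)]],[[5.2,22.9,1.7],[0,0,np.float64(6.6)]],[[7.8,22.1,1.6],[0,0,np.float64(6.6)]],[[10.3,21.1,1.7],[0,0,np.float64(6.7)]],[[12.7,19.8,1.6],[0,0,np.float64(6.6)]],[[14.8,18.1,1.7],[0,0,np.float64(6.6)]],[[16.9,16.3,1.6],[0,0,np.float64(6.6)]],[[18.6,14.3,1.7],[0,0,np.float64(6.7)]],[[20.2,12.0,1.6],[0,0,np.float64(6.6)]],[[21.4,9.6,1.7],[0,0,np.float64(6.6)]],[[22.4,7.1,1.6],[0,0,np.float64(6.6)]],[[23.0,4.5,1.7],[0,0,np.float64(6.6)]],[[23.4,1.8,1.6],[0,0,np.float64(6.7)]],[[23.5,-1.0,1.7],[0,0,np.float64(6.6)]],[[23.2,-3.6,1.6],[0,0,np.float64(6.6)]]]
```

Request:
play_rows:
  motion:
    - [[-8, 22, 1.6], [0, 0, 6.6]]
    - [[-5.5, 23, 1.6], [0, 0, 6.6]]
    - [[-3, 23.5, 1.6], [0, 0, 6.6]]
    - [[0, 23.5, 1.6], [0, 0, 6.6]]
    - [[2.5, 23.5, 1.6], [0, 0, 6.6]]
    - [[5, 23, 1.6], [0, 0, 6.6]]
    - [[8, 22, 1.6], [0, 0, 6.6]]
    - [[10.5, 21, 1.6], [0, 0, 6.6]]
    - [[12.5, 20, 1.6], [0, 0, 6.6]]
    - [[15, 18, 1.6], [0, 0, 6.6]]
    - [[17, 16, 1.6], [0, 0, 6.6]]
    - [[18.5, 14.5, 1.6], [0, 0, 6.6]]
    - [[20, 12, 1.6], [0, 0, 6.6]]
    - [[21.5, 9.5, 1.6], [0, 0, 6.6]]
    - [[22.5, 7, 1.6], [0, 0, 6.6]]
    - [[23, 4.5, 1.6], [0, 0, 6.6]]
    - [[23.5, 2, 1.6], [0, 0, 6.6]]
    - [[23.5, -1, 1.6], [0, 0, 6.6]]
    - [[23, -3.5, 1.6], [0, 0, 6.6]]
    - [[0, 0, 0], [0, 0, 0]]
  fingers: 0
  squeeze: 20

```text
time_s: 2.72
eef_pos: [508.9, 237.8, 200.3]
ee_rot: [0.0, 0.898, -0.439, 0.0]
force: [-1.1, 0.9, 0.6]
grip_width: -0.002
```

```bash
python3 - <<'E'
from h import *
s,p,y,R=here();print(p,y,s['force'],s['grip_width'],s['time_s'])
cap('wrist','w1.png')
T=np.array(ctrl.get_calibration('wrist')['tool_from_camera']);K=np.array(ctrl.get_calibration('wrist')['K'])
def wz(uv,z):
  o=p+R@T[:3,3];d=R@T[:3,:3]@np.linalg.inv(K)@[*uv,1];return o+d*(z-o[2])/d[2]
for n,z in dict(strap_pivot=77,strap_middle=77,strap_slot=77,lever_pin=95,lever_end=180,housing_middle=50).items():
  for r in ctrl.spot_in('wrist',n)[:2]:
    uv=np.array(r['position'])*[640,400];print(n,round(r['p'],2),uv.round(),wz(uv,z).round())
E
```

```text
[508.91581594 237.82073393 200.25534882] -52.094717654196984 [-1.0901817   0.89094483  0.56383688] -0.0019852986302959235 2.7167
strap_pivot 0.73 [415. 184.] [573. 173.  77.]
strap_pivot 0.6 [359. 219.] [514. 192.  77.]
strap_middle 0.94 [361. 215.] [518. 193.  77.]
strap_slot 0.85 [362. 216.] [518. 191.  77.]
lever_pin 0.97 [517. 279.] [564.  35.  95.]
lever_pin 0.41 [360. 216.] [521. 199.  95.]
lever_end 0.76 [515. 280.] [566. 122. 180.]
lever_end 0.24 [279.  80.] [570. 312. 180.]
housing_middle 0.89 [282. 277.] [398. 205.  50.]
housing_middle 0.87 [481. 336.] [482. -39.  50.]
```

View pics/w1.png

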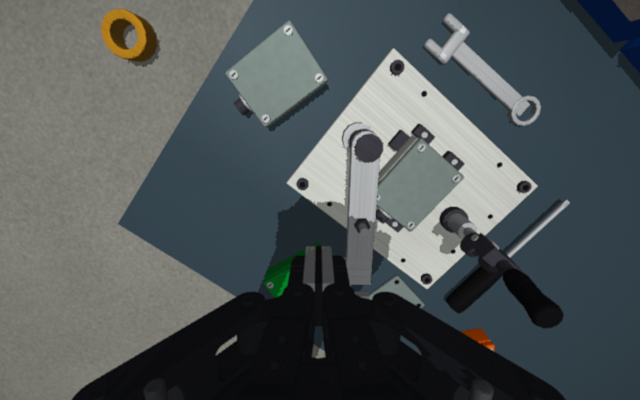

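The wrist view shows the post top at (368,148), the nut at (362,226), the strap between them, and the shut fingers left of the strap (trailing side).

```bash
python3 - <<'E'
from h import *
s,p,y,R=here()
T=np.array(ctrl.get_calibration('wrist')['tool_from_camera']);K=np.array(ctrl.get_calibration('wrist')['K'])
def wz(uv,z):
  o=p+R@T[:3,3];d=R@T[:3,:3]@np.linalg.inv(K)@[*uv,1];return o+d*(z-o[2])/d[2]
P=wz((368,148),98);N=wz((362,224),100);print(P,N,np.linalg.norm((P-N)[:2]),np.arctan2(*(P-N)[:2]))
print('stud/pin',wz((470,240),95),'lever end',wz((538,305),180))
print(wz((350,200),82),wz((376,200),82))
C=np.mean([wz(u,16) for u in((392,48),(288,184),(428,290),(538,186))],0);print('plate c',C)
# fixed-relation swing
P=np.array([572.,234.])
def pose(a,r,off,z):
  u=-np.array([np.sin(a),np.cos(a)]);n=np.array([-np.cos(a),np.sin(a)])
  return [*(P+r*u+off*n),z,-np.degrees(a)]
print(pose(.91,50,42,66),pose(.91,50,27.5,66),pose(.02,50,27.5,66))
plan(line([*p,y],pose(.91,50,42,66),9))
E
```

```text
[568.28131047 238.19926295  98.        ] [514.06814137 197.68958315 100.        ] 67.6764498220751 0.9290706905944919
stud/pin [563.70112336 106.0744785   95.        ] lever end [561.48176075  98.18614561 180.        ]
[521.30425959 215.64569751  82.        ] [536.53135338 196.53394114  82.        ]
plate c [568.21597661 151.47108039  16.        ]
[np.float64(506.74749153697235), np.float64(236.47186959253733), 66, np.float64(-52.13915935690491)] [np.float64(515.6468049045601), np.float64(225.02406536703305), 66, np.float64(-52.13915935690491)] [np.float64(543.5055664820025), np.float64(184.55996300073778), 66, np.float64(-1.1459155902616465)]
[[[0.4,0.2,15.0],[0,0,np.float64(0.1)]],[[0.5,0.3,15.0],[0,0,np.float64(0.0)]],[[0.4,0.2,15.1],[0,0,np.float64(0.1)]],[[0.4,0.2,15.0],[0,0,np.float64(0.1)]],[[0.5,0.3,15.0],[0,0,np.float64(0.1)]],[[0.4,0.2,15.0],[0,0,np.float64(0.0)]],[[0.5,0.2,15.0],[0,0,np.float64(0.1)]],[[0.4,0.2,15.0],[0,0,np.float64(0.1)]],[[0.4,0.3,15.1],[0,0,np.float64(0.0)]]]
```

Request:
play_rows:
  motion:
    - [[0, 0, 15], [0, 0, 0]]
    - [[0, 0, 15], [0, 0, 0]]
    - [[0, 0, 15], [0, 0, 0]]
    - [[0, 0, 15], [0, 0, 0]]
    - [[0, 0, 15], [0, 0, 0]]
    - [[0, 0, 15], [0, 0, 0]]
    - [[0, 0, 15], [0, 0, 0]]
    - [[0, 0, 15], [0, 0, 0]]
    - [[0, 0, 14], [0, 0, 0]]
    - [[0, 0, 0], [0, 0, 0]]
    - [[0, 0, 0], [0, 0, 0]]

```text
time_s: 3.98
eef_pos: [506.1, 240.5, 67.0]
ee_rot: [0.0, 0.9, -0.435, -0.0]
force: [0.7, 0.2, 0.9]
grip_width: 0.005
```

```bash
python3 - <<'E'
from h import *
s,p,y,R=here()
u=-np.array([np.sin(.91),np.cos(.91)]);n=np.array([-np.cos(.91),np.sin(.91)])
d=p[:2]-[571,235];print(p,y,'r',d@u,'off',d@n,s['force'])
cap('wrist','w2.png')
E
```

```text
[506.11276574 240.51588335  66.96237331] -51.55341604943725 r 47.84336414443035 off 44.17907475337379 [0.68984548 0.24393878 0.94737364]
```

View pics/w2.png

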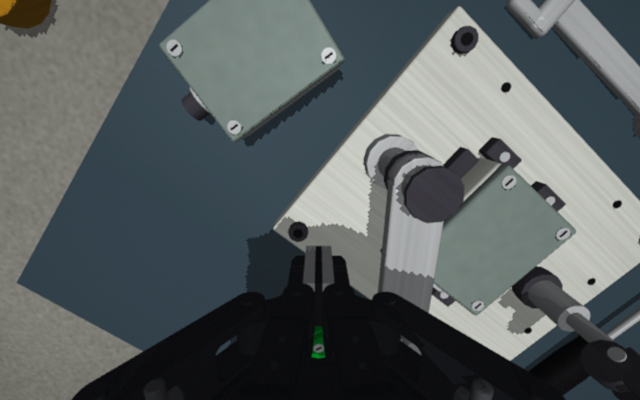

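Fingers are beside the strap with clear space. I'll approach to contact and start the arc.

Request:
play_rows:
  motion:
    - [[3, 0, 0], [0, 0, 0]]
    - [[3, 0, 0], [0, 0, 0]]
    - [[3, 0, 0], [0, 0, 0]]
    - [[3, 0, 0], [0, 0, 0]]
    - [[2, 0, 0], [0, 0, 0]]
    - [[2, 0, 0], [0, 0, 0]]
    - [[2.6, 1.4, 0], [0, 0, -3]]
    - [[2.6, 1.4, 0], [0, 0, -3]]
    - [[2.6, 1.4, 0], [0, 0, -3]]
    - [[2.6, 1.4, 0], [0, 0, -3]]
    - [[2.6, 1.4, 0], [0, 0, -3]]
    - [[2.6, 1.4, 0], [0, 0, -3]]
    - [[0, 0, 0], [0, 0, 0]]

```text
time_s: 5.12
eef_pos: [521.9, 210.4, 66.9]
ee_rot: [0.0, 0.958, -0.288, -0.0]
force: [0.2, 0.5, 0.5]
grip_width: -0.002
```

```bash
python3 - <<'E'
from h import *
s,p,y,R=here();a=-np.radians(y)
u=-np.array([np.sin(a),np.cos(a)]);n=np.array([-np.cos(a),np.sin(a)])
d=p[:2]-[571,235];print(p,y,'r',d@u,'off',d@n,s['force'])
cap('wrist','w3.png')
E
```

```text
[521.87265054 210.41088065  66.86371712] -33.52630659089142 r 47.63229216991902 off 27.373088945573464 [0.21015665 0.47183171 0.51102648]
```

View pics/w3.png

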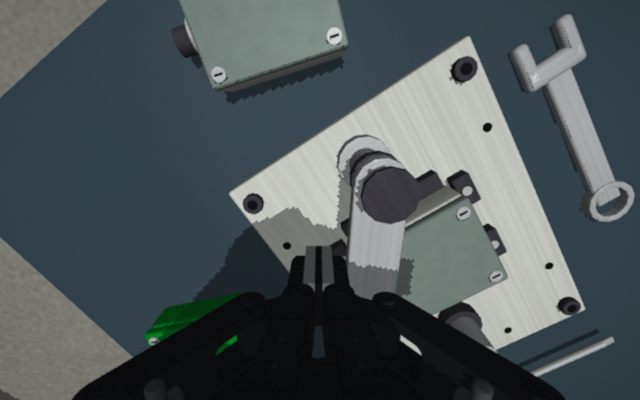

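Strap is following (its edge lies against the finger back). Continue.

Request:
play_rows:
  motion:
    - [[2.6, 1.4, 0], [0, 0, -3]]
    - [[2.6, 1.4, 0], [0, 0, -3]]
    - [[2.6, 1.4, 0], [0, 0, -3]]
    - [[2.6, 1.4, 0], [0, 0, -3]]
    - [[2.6, 1.4, 0], [0, 0, -3]]
    - [[2.6, 1.4, 0], [0, 0, -3]]
    - [[2.6, 1.4, 0], [0, 0, -3]]
    - [[2.6, 1.4, 0], [0, 0, -3]]
    - [[2.6, 1.4, 0], [0, 0, -3]]
    - [[0.9, 0.5, 0], [0, 0, -1]]
    - [[0.9, 0.5, 0], [0, 0, -1]]
    - [[0.9, 0.5, 0], [0, 0, -1]]
    - [[0, 0, 0], [0, 0, 0]]

```text
time_s: 6.25
eef_pos: [541.3, 189.0, 66.8]
ee_rot: [0.0, 1.0, -0.031, 0.0]
force: [-0.3, 0.9, -0.6]
grip_width: -0.001
```

```bash
python3 - <<'E'
from h import *
s,p,y,R=here();a=-np.radians(y)
u=-np.array([np.sin(a),np.cos(a)]);n=np.array([-np.cos(a),np.sin(a)])
d=p[:2]-[571,235];print(p,y,'r',d@u,'off',d@n,s['force'],s['wrist_torque'])
w=cap('wrist');t=cap('top')
cr=cv2.resize(t[160:245,205:335],None,fx=5,fy=5,interpolation=cv2.INTER_CUBIC)
o=np.zeros((400+425,650,3),np.uint8);o[:400,:640]=w;o[400:]=cr
cv2.imwrite('pics/c4.png',cv2.resize(o,None,fx=.72,fy=.72)[:,:,::-1])
E
```

```text
[541.27435426 188.95795466  66.84614382] -3.599345511269533 r 47.81737475251602 off 26.77653124106049 [-0.33378063  0.93118683 -0.64918056] [-0.01892479  0.07788559  0.00090008]
```

View pics/c4.png

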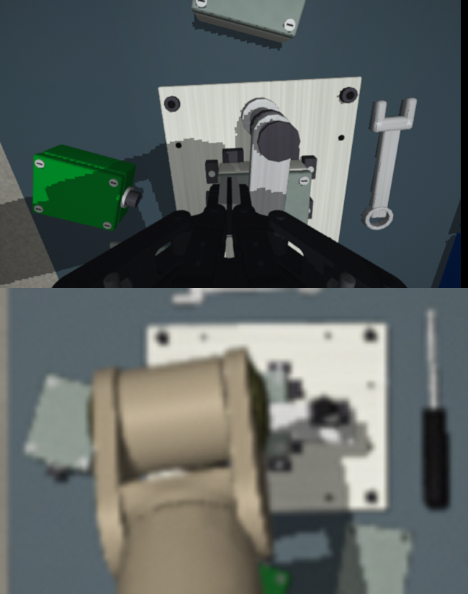

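Strap is nearly home over the housing. I'll push on in small steps until the stop shows in the force.

Request:
play_rows:
  motion:
    - [[0.9, 0.5, 0], [0, 0, -1]]
    - [[0.9, 0.5, 0], [0, 0, -1]]
    - [[0.9, 0, 0], [0, 0, 0]]
    - [[0, 0, 0], [0, 0, 0]]

```text
time_s: 6.68
eef_pos: [544.1, 187.8, 66.9]
ee_rot: [0.0, 1.0, -0.014, 0.0]
force: [0.3, -0.7, 0.3]
grip_width: -0.0
```

Request:
play_rows:
  motion:
    - [[1, 0, 0], [0, 0, 0]]
    - [[1, 0, 0], [0, 0, 0]]
    - [[0, 0, 0], [0, 0, 0]]

```text
time_s: 6.93
eef_pos: [545.1, 187.6, 66.6]
ee_rot: [0.0, 1.0, -0.014, -0.001]
force: [-6.0, -2.4, 2.6]
grip_width: -0.001
```

Request:
play_rows:
  motion:
    - [[1, 0, 0], [0, 0, 0]]
    - [[0, 0, 0], [0, 0, 0]]
    - [[0, 0, 0], [0, 0, 0]]

```text
time_s: 7.18
eef_pos: [545.5, 187.5, 66.5]
ee_rot: [0.0, 1.0, -0.014, -0.002]
force: [-8.2, -3.2, 2.7]
grip_width: -0.002
```

Hard stop confirmed (force rising, barely any motion). Retreat, lift, and go to hover beyond the lever on the +x side.

Request:
play_rows:
  motion:
    - [[-4, 0, 0], [0, 0, 0]]
    - [[-8, 0, 0], [0, 0, 0]]
    - [[-8, 0, 0], [0, 0, 0]]
    - [[0, 0, -15], [0, 0, 0]]
    - [[0, 0, -18], [0, 0, 0]]
    - [[0, 0, -18], [0, 0, 0]]
    - [[0, 0, -18], [0, 0, 0]]
    - [[0, 0, -18], [0, 0, 0]]
    - [[0, 0, -18], [0, 0, 0]]
    - [[0, 0, -18], [0, 0, 0]]
    - [[0, 0, -18], [0, 0, 0]]
    - [[0, 0, -18], [0, 0, 0]]
    - [[0, 0, -10], [0, 0, 0]]
    - [[0, 0, 0], [0, 0, 0]]

```text
time_s: 8.35
eef_pos: [527.3, 188.5, 238.0]
ee_rot: [-0.0, 1.0, -0.014, 0.002]
force: [0.2, -0.0, -0.0]
grip_width: 0.002
```

Request:
play_rows:
  motion:
    - [[15, 15, 0], [0, 0, 0]]
    - [[16, 15, 0], [0, 0, 0]]
    - [[16, 15, 0], [0, 0, 0]]
    - [[16, 15, 0], [0, 0, 0]]
    - [[16, 15, 0], [0, 0, 0]]
    - [[16, 15, 0], [0, 0, 0]]
    - [[10, 12, 0], [0, 0, 0]]
    - [[0, 0, 0], [0, 0, 0]]
    - [[0, 0, 0], [0, 0, 0]]

```text
time_s: 9.1
eef_pos: [628.7, 83.2, 234.4]
ee_rot: [-0.0, 1.0, -0.014, -0.001]
force: [-0.4, 0.1, -1.8]
grip_width: 0.003
```

```bash
python3 - <<'E'
from h import *
s,p,y,R=here();print(p,y,s['force'],s['time_s'])
cap('wrist','w5.png')
E
```

```text
[628.70557888  83.15714749 234.35243886] -1.6565617604529743 [-0.38637764  0.09924989 -1.82641506] 9.1
```

View pics/w5.png

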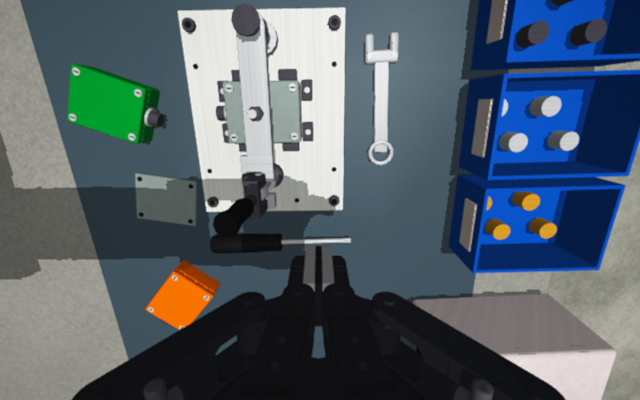

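The wrist view shows the strap lying over the housing with the stud in its slot: post (246,20), nut (256,113), lever base ~(256,180), grip end ~(231,218). I'll compute the strap angle and lever position.

```bash
python3 - <<'E'
from h import *
s,p,y,R=here()
T=np.array(ctrl.get_calibration('wrist')['tool_from_camera']);K=np.array(ctrl.get_calibration('wrist')['K'])
def wz(uv,z):
  o=p+R@T[:3,3];d=R@T[:3,:3]@np.linalg.inv(K)@[*uv,1];return o+d*(z-o[2])/d[2]
P=wz((246,19),98);N=wz((256,113),100);print('post',P,'nut',N,np.linalg.norm((P-N)[:2]),'a',np.arctan2(*(P-N)[:2]))
for v in(40,60,140):print('edges',v)
c=[wz(u,16) for u in((178,10),(344,8),(344,210),(211,212))];print(np.round(c,0))
print('pin',wz((256,178),95),'end',wz((230,222),180),wz((238,215),180))
for n,z in(('lever_pin',95),('lever_end',180)):
  for r in ctrl.spot_in('wrist',n)[:2]:
    uv=np.array(r['position'])*[640,400];print(n,r['p'],uv.round(),wz(uv,z).round())
E
```

```text
post [572.06847064 234.92906261  98.        ] nut [573.72587673 159.96683356 100.        ] 74.98054933798899 a -0.022106280865767172
edges 40
edges 60
edges 140
[[483. 266.  16.]
 [660. 262.  16.]
 [660.  33.  16.]
 [485.  35.  16.]]
pin [566.87640535  98.41228994  95.        ] end [564.07898427  86.39533343 180.        ] [570.52340676  91.67430418 180.        ]
lever_pin 0.73 [247. 208.] [555.  67.  95.]
lever_pin 0.62 [379.  89.] [685. 178.  95.]
lever_end 0.85 [241. 209.] [574.  97. 180.]
```

Strap measures a ≈ 0 in the fixture (post–nut 75.0 mm, as it must be). Lever pin is about (571,85,95), nearly upright. Next, plan the lever arc.

```bash
python3 - <<'E'
from h import *
s,p,y,R=here()
def L(a,s=68,g=10):
  return [571-s*np.sin(a)+g*np.cos(a)+14.5,85,95+s*np.cos(a)+g*np.sin(a),y]
print(L(0),L(1.57))
A=line([*p,y],[612,85,163,y],6)+line([612,85,163,y],L(0),4)
e=plan(A,p,y)
e=plan([L(a) for a in np.linspace(0,.9,19)[1:]],*e)
e=plan([L(a) for a in np.linspace(.9,1.5,13)[1:]],*e)
E
```

```text
[np.float64(595.5), 85, np.float64(163.0), np.float64(-1.5523065338381667)] [np.float64(517.5079848277426), 85, np.float64(105.05414704564821), np.float64(-1.5523065338381667)]
[[[-2.7,-0.1,12.1],[0,0,np.float64(-0.0)]],[[-2.8,-0.0,12.1],[0,0,np.float64(-0.0)]],[[-2.7,-0.1,12.1],[0,0,np.float64(-0.0)]],[[-2.7,-0.0,12.1],[0,0,np.float64(-0.0)]],[[-2.8,-0.1,12.1],[0,0,np.float64(-0.0)]],[[-2.7,-0.0,12.1],[0,0,np.float64(-0.0)]],[[-4.1,0.1,-0.0],[0,0,np.float64(-0.0)]],[[-4.1,0.1,-0.0],[0,0,np.float64(-0.0)]],[[-4.2,0.1,-0.0],[0,0,np.float64(-0.0)]],[[-4.1,0.1,-0.0],[0,0,np.float64(-0.0)]]]
[[[-3.4,0.1,-0.4],[0,0,np.float64(-0.0)]],[[-3.4,0.1,-0.3],[0,0,np.float64(-0.0)]],[[-3.5,0.1,-0.0],[0,0,np.float64(-0.0)]],[[-3.4,0.1,0.1],[0,0,np.float64(-0.0)]],[[-3.4,0.1,0.2],[0,0,np.float64(-0.0)]],[[-3.4,0.1,0.5],[0,0,np.float64(-0.0)]],[[-3.4,0.1,0.6],[0,0,np.float64(-0.0)]],[[-3.4,0.1,0.8],[0,0,np.float64(-0.0)]],[[-3.3,0.1,0.9],[0,0,np.float64(-0.0)]],[[-3.2,0.1,1.1],[0,0,np.float64(-0.0)]],[[-3.2,0.0,1.3],[0,0,np.float64(-0.0)]],[[-3.1,0.1,1.4],[0,0,np.float64(-0.0)]],[[-3.1,0.1,1.6],[0,0,np.float64(-0.0)]],[[-2.9,0.1,1.7],[0,0,np.float64(-0.0)]],[[-2.9,0.1,1.9],[0,0,np.float64(-0.0)]],[[-2.8,0.0,2.0],[0,0,np.float64(-0.0)]],[[-2.7,0.1,2.2],[0,0,np.float64(-0.0)]],[[-2.5,0.1,2.3],[0,0,np.float64(-0.0)]]]
[[[-2.5,0.1,2.4],[0,0,np.float64(-0.0)]],[[-2.3,0.0,2.5],[0,0,np.float64(-0.0)]],[[-2.2,0.1,2.7],[0,0,np.float64(-0.0)]],[[-2.0,0.0,2.7],[0,0,np.float64(-0.0)]],[[-2.0,0.1,2.9],[0,0,np.float64(-0.0)]],[[-1.7,0.0,2.9],[0,0,np.float64(-0.0)]],[[-1.6,0.1,3.1],[0,0,np.float64(-0.0)]],[[-1.5,0.0,3.1],[0,0,np.float64(-0.0)]],[[-1.3,0.0,3.1],[0,0,np.float64(-0.0)]],[[-1.2,0.1,3.3],[0,0,np.float64(-0.0)]],[[-1.0,0.0,3.3],[0,0,np.float64(-0.0)]],[[-0.8,0.0,3.3],[0,0,np.float64(-0.0)]]]
```

Request:
play_rows:
  motion:
    - [[-2.7, 0, 12], [0, 0, 0]]
    - [[-2.7, 0, 12], [0, 0, 0]]
    - [[-2.7, 0, 12], [0, 0, 0]]
    - [[-2.7, 0, 12], [0, 0, 0]]
    - [[-2.7, 0, 12], [0, 0, 0]]
    - [[-2.7, 0, 12], [0, 0, 0]]
    - [[-4, 0, 0], [0, 0, 0]]
    - [[-4, 0, 0], [0, 0, 0]]
    - [[-4, 0, 0], [0, 0, 0]]
    - [[-4, 0, 0], [0, 0, 0]]
    - [[0, 0, 0], [0, 0, 0]]

```text
time_s: 10.17
eef_pos: [596.4, 84.5, 164.8]
ee_rot: [0.0, 1.0, -0.014, 0.001]
force: [-0.4, -0.4, 0.5]
grip_width: 0.003
```

Request:
play_rows:
  motion:
    - [[-3.4, 0, -0.4], [0, 0, 0]]
    - [[-3.4, 0, -0.2], [0, 0, 0]]
    - [[-3.4, 0, 0], [0, 0, 0]]
    - [[-3.4, 0, 0], [0, 0, 0]]
    - [[-3.4, 0, 0.2], [0, 0, 0]]
    - [[-3.4, 0, 0.4], [0, 0, 0]]
    - [[-3.4, 0, 0.6], [0, 0, 0]]
    - [[-3.4, 0, 0.8], [0, 0, 0]]
    - [[-3.3, 0, 1], [0, 0, 0]]
    - [[-3.2, 0, 1.1], [0, 0, 0]]
    - [[-3.2, 0, 1.3], [0, 0, 0]]
    - [[-3.1, 0, 1.4], [0, 0, 0]]
    - [[0, 0, 0], [0, 0, 0]]

```text
time_s: 11.25
eef_pos: [556.1, 85.5, 157.3]
ee_rot: [-0.0, 1.0, -0.014, -0.0]
force: [-0.3, -0.9, -0.3]
grip_width: -0.001
```

```bash
python3 - <<'E'
from h import *
s,p,y,R=here();print(p,y,s['force'],s['time_s'])
w=cap('wrist');t=cap('scene')
cr=cv2.resize(t[180:270,300:440],None,fx=4.5,fy=4.5,interpolation=cv2.INTER_CUBIC)
o=np.zeros((400+405,640,3),np.uint8);o[:400]=w;o[400:,:630]=cr
cv2.imwrite('pics/c6.png',cv2.resize(o,None,fx=.74,fy=.74)[:,:,::-1])
E
```

```text
[556.13193973  85.5077924  157.34511567] -1.598566985184503 [-0.31245392 -0.86531598 -0.26979598] 11.25
```

View pics/c6.png

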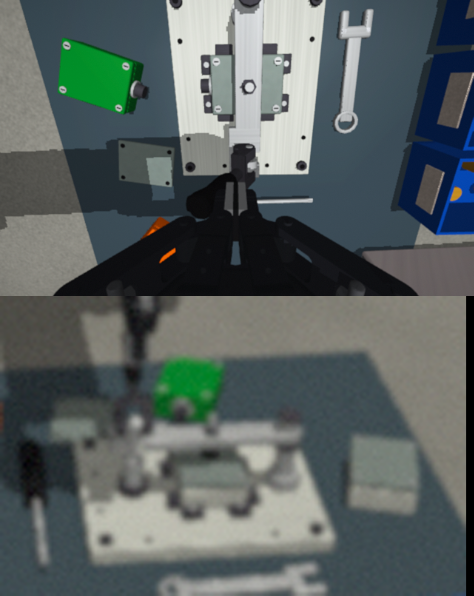

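Lever tilts left of the fingertips as planned; the strap stays home. Continue the arc.

Request:
play_rows:
  motion:
    - [[-3.1, 0, 1.6], [0, 0, 0]]
    - [[-2.9, 0, 1.7], [0, 0, 0]]
    - [[-2.9, 0, 1.9], [0, 0, 0]]
    - [[-2.8, 0, 2], [0, 0, 0]]
    - [[-2.7, 0, 2.2], [0, 0, 0]]
    - [[-2.5, 0, 2.3], [0, 0, 0]]
    - [[-2.5, 0, 2.4], [0, 0, 0]]
    - [[-2.3, 0, 2.5], [0, 0, 0]]
    - [[-2.2, 0, 2.7], [0, 0, 0]]
    - [[-2, 0, 2.7], [0, 0, 0]]
    - [[-2, 0, 2.9], [0, 0, 0]]
    - [[-1.7, 0, 2.9], [0, 0, 0]]
    - [[0, 0, 0], [0, 0, 0]]

```text
time_s: 12.43
eef_pos: [526.6, 86.3, 129.2]
ee_rot: [-0.0, 1.0, -0.014, -0.001]
force: [0.6, 0.5, 0.3]
grip_width: 0.002
```

Request:
play_rows:
  motion:
    - [[-1.6, 0, 3.1], [0, 0, 0]]
    - [[-1.5, 0, 3.1], [0, 0, 0]]
    - [[-1.3, 0, 3.1], [0, 0, 0]]
    - [[-1.2, 0, 3.2], [0, 0, 0]]
    - [[-1, 0, 3.3], [0, 0, 0]]
    - [[-0.8, 0, 3.3], [0, 0, 0]]
    - [[0, 0, 0], [0, 0, 0]]

```text
time_s: 13.02
eef_pos: [519.4, 86.4, 110.0]
ee_rot: [-0.0, 1.0, -0.014, -0.001]
force: [-0.6, -0.2, 0.8]
grip_width: -0.002
```

Request:
play_rows:
  motion:
    - [[0, 0, 2], [0, 0, 0]]
    - [[0, 0, 2], [0, 0, 0]]
    - [[0, 0, 1], [0, 0, 0]]
    - [[0, 0, 0], [0, 0, 0]]

```text
time_s: 13.35
eef_pos: [519.8, 86.5, 105.5]
ee_rot: [-0.0, 1.0, -0.014, -0.0]
force: [-0.6, -0.1, -0.2]
grip_width: -0.003
```

```bash
python3 - <<'E'
from h import *
s,p,y,R=here();print(p,y,s['force'],s['time_s'])
cap('wrist','w7.png')
E
```

```text
[519.76910966  86.48539081 105.52409994] -1.6022101823588248 [-0.59191117 -0.12125047 -0.17723467] 13.35
```

View pics/w7.png

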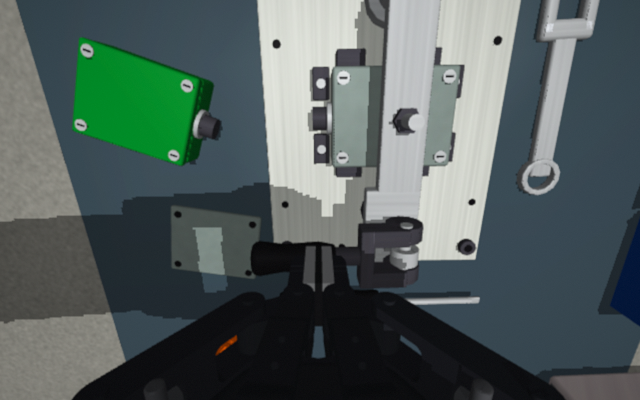

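The lever lies left under the fingertips (grip end (258,257), fork (395,250)), almost level. I'll press on to the stop, watching the force.

Request:
play_rows:
  motion:
    - [[0, 0, 1], [0, 0, 0]]
    - [[0, 0, 1], [0, 0, 0]]
    - [[0, 0, 0], [0, 0, 0]]

```text
time_s: 13.65
eef_pos: [519.9, 86.5, 104.0]
ee_rot: [0.0, 1.0, -0.014, 0.0]
force: [-1.2, 0.4, 3.4]
grip_width: -0.0
```

Request:
play_rows:
  motion:
    - [[0, 0, 1], [0, 0, 0]]
    - [[0, 0, 1], [0, 0, 0]]
    - [[0, 0, 0], [0, 0, 0]]

```text
time_s: 13.9
eef_pos: [520.0, 86.5, 103.5]
ee_rot: [0.0, 1.0, -0.014, 0.0]
force: [-7.4, 0.1, 16.9]
grip_width: -0.002
```

Hard stop at z ≈ 103.5 (lever axis level at 95 with a grip radius of about 9). Release upward and check.

Request:
play_rows:
  motion:
    - [[0, 0, -4], [0, 0, 0]]
    - [[0, 0, -10], [0, 0, 0]]
    - [[0, 0, -15], [0, 0, 0]]
    - [[0, 0, -18], [0, 0, 0]]
    - [[0, 0, -18], [0, 0, 0]]
    - [[0, 0, -18], [0, 0, 0]]
    - [[0, 0, -18], [0, 0, 0]]
    - [[0, -15, -15], [0, 0, 0]]
    - [[0, -15, -15], [0, 0, 0]]
    - [[-15, -15, 0], [0, 0, 0]]
    - [[-15, -15, 0], [0, 0, 0]]
    - [[-15, 0, 0], [0, 0, 0]]
    - [[0, 0, 0], [0, 0, 0]]
    - [[0, 0, 0], [0, 0, 0]]

```text
time_s: 15.07
eef_pos: [476.7, 147.7, 233.4]
ee_rot: [-0.0, 1.0, -0.014, 0.001]
force: [-0.6, -0.3, 0.9]
grip_width: 0.002
```

```bash
python3 - <<'E'
from h import *
s,p,y,R=here();print(p,y,s['force'],s['time_s'])
w=cap('wrist');t=cap('scene')
cr=cv2.resize(t[180:270,300:440],None,fx=4.5,fy=4.5,interpolation=cv2.INTER_CUBIC)
o=np.zeros((400+405,640,3),np.uint8);o[:400]=w;o[400:,:630]=cr
cv2.imwrite('pics/w8.png',w[:,:,::-1])
cv2.imwrite('pics/c8.png',cv2.resize(o,None,fx=.74,fy=.74)[:,:,::-1])
E
```

```text
[476.66028097 147.73041027 233.37196885] -1.5834378409382537 [-0.64054518 -0.31423946  0.91312685] 15.0667
```

View pics/c8.png

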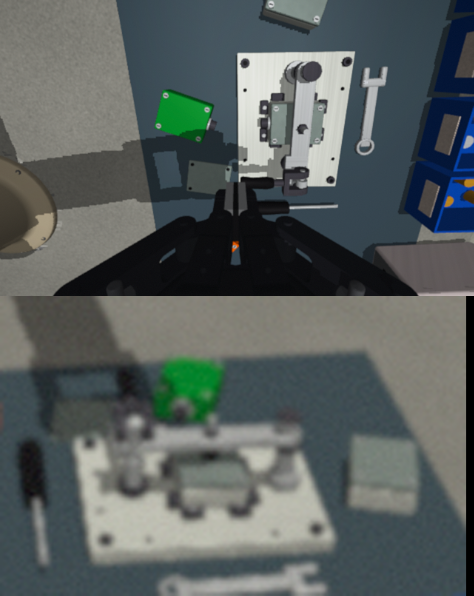

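Everything looks right. I'll make a second press farther out on the grip to be sure it is fully down.

Request:
play_rows:
  motion:
    - [[6, 12, 0], [0, 0, 0]]
    - [[6, 12, 0], [0, 0, 0]]
    - [[6, 12, 0], [0, 0, 0]]
    - [[6, 12, 0], [0, 0, 0]]
    - [[6, 13, 0], [0, 0, 0]]
    - [[0, 0, 18], [0, 0, 0]]
    - [[0, 0, 18], [0, 0, 0]]
    - [[0, 0, 18], [0, 0, 0]]
    - [[0, 0, 18], [0, 0, 0]]
    - [[0, 0, 18], [0, 0, 0]]
    - [[0, 0, 16], [0, 0, 0]]
    - [[0, 0, 10], [0, 0, 0]]
    - [[0, 0, 6], [0, 0, 0]]
    - [[0, 0, 2], [0, 0, 0]]
    - [[0, 0, 0], [0, 0, 0]]

```text
time_s: 16.42
eef_pos: [505.1, 85.6, 108.9]
ee_rot: [-0.0, 1.0, -0.014, 0.0]
force: [0.4, -0.1, 0.0]
grip_width: 0.002
```

Request:
play_rows:
  motion:
    - [[0, 0, 1], [0, 0, 0]]
    - [[0, 0, 1], [0, 0, 0]]
    - [[0, 0, 1], [0, 0, 0]]
    - [[0, 0, 0], [0, 0, 0]]

```text
time_s: 16.75
eef_pos: [504.9, 85.9, 106.0]
ee_rot: [0.0, 1.0, -0.014, 0.0]
force: [-0.7, -0.0, 0.3]
grip_width: -0.003
```

Request:
play_rows:
  motion:
    - [[0, 0, 1], [0, 0, 0]]
    - [[0, 0, 1], [0, 0, 0]]
    - [[0, 0, 0], [0, 0, 0]]

```text
time_s: 17.0
eef_pos: [504.9, 85.9, 103.8]
ee_rot: [0.0, 1.0, -0.014, 0.0]
force: [1.1, -0.3, 1.1]
grip_width: -0.004
```

Request:
play_rows:
  motion:
    - [[0, 0, 1], [0, 0, 0]]
    - [[0, 0, 0.5], [0, 0, 0]]
    - [[0, 0, 0], [0, 0, 0]]

```text
time_s: 17.25
eef_pos: [505.1, 85.9, 103.2]
ee_rot: [0.0, 1.0, -0.014, 0.0]
force: [-3.1, -0.2, 9.0]
grip_width: 0.001
```

The stop sits at the same height further out, so the lever is level and home. Retreat well clear and do the final check.

Request:
play_rows:
  motion:
    - [[0, 0, -4], [0, 0, 0]]
    - [[0, 0, -10], [0, 0, 0]]
    - [[0, 0, -15], [0, 0, 0]]
    - [[0, 0, -18], [0, 0, 0]]
    - [[0, 0, -18], [0, 0, 0]]
    - [[0, 0, -18], [0, 0, 0]]
    - [[0, 0, -18], [0, 0, 0]]
    - [[0, 0, -18], [0, 0, 0]]
    - [[-15, 0, -15], [0, 0, 0]]
    - [[-18, 0, 0], [0, 0, 0]]
    - [[-18, -18, 0], [0, 0, 0]]
    - [[-18, -18, 0], [0, 0, 0]]
    - [[-18, -18, 0], [0, 0, 0]]
    - [[-18, -18, 0], [0, 0, 0]]
    - [[0, -18, 0], [0, 0, 0]]
    - [[0, -18, 0], [0, 0, 0]]
    - [[0, -18, 0], [0, 0, 0]]
    - [[0, -10, 0], [0, 0, 0]]
    - [[0, 0, 0], [0, 0, 0]]
    - [[0, 0, 0], [0, 0, 0]]

```text
time_s: 18.92
eef_pos: [403.6, 224.6, 236.4]
ee_rot: [0.0, 1.0, -0.014, -0.0]
force: [-0.3, -0.5, -0.1]
grip_width: 0.002
```

```bash
python3 - <<'E'
from h import *
s,p,y,R=here();print(p,y,s['force'],s['time_s'])
w=cap('wrist');t=cap('top')
cr=cv2.resize(t[160:245,205:335],None,fx=4.9,fy=4.9,interpolation=cv2.INTER_CUBIC)
o=np.zeros((400+cr.shape[0],640,3),np.uint8);o[:400]=w;o[400:,:cr.shape[1]]=cr[:,:640]
cv2.imwrite('pics/c9.png',cv2.resize(o,None,fx=.72,fy=.72)[:,:,::-1])
E
```

```text
[403.60181717 224.56929134 236.37608905] -1.556319144067929 [-0.32749945 -0.45108434 -0.05575539] 18.9167
```

View pics/c9.png

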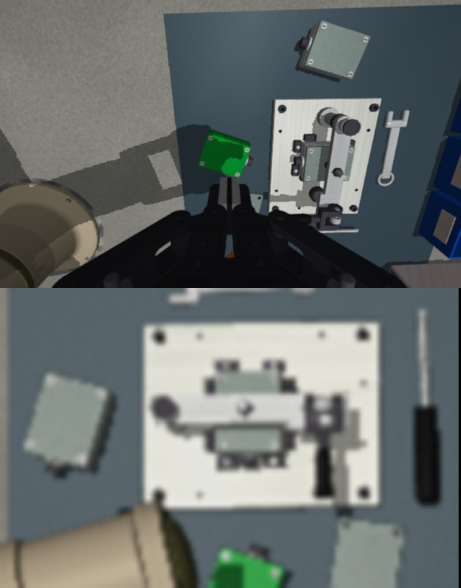

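The final view shows the strap straight across the housing with the stud in its slot. The lever lies toward -x, about 90 mm long in plan (so level). The housing is in its nest and the other things I can see are where they were.

```bash
python3 -c "
from rig import ctrl
print(ctrl.finish_job())"
```

```text
the job is handed in; nothing more can be done
None
```

The strap is home against its stop and the cam lever is fully down, clamping the housing. I handed the job in at about 19 s of robot time, and no verdict was reported.

- **Strap:** I swung it with the back of the shut fingers until the force rose to about 8 N with almost no further movement. From the wrist picture, its angle came out within about 0.02 rad of home.
- **Lever:** I pushed it down with the fingertips to its stop. The first press reached 17 N at fingertip height 103.5 mm. A second press farther out on the grip met the stop at about the same height (9 N at 103.2 mm), so the lever is level.
- **Last look:** In the final pictures the strap lies straight across the housing with the stud in its slot. The lever shows its full length from above. The housing is in its nest, and everything else I could see was where it started. The gripper was touching nothing.

**Uncertain:**
- The clamping itself was not measured directly. I infer it from the lever being at its stop.
- The networks' points were poor: several strap and lever points disagreed with the pictures. I took positions from the plate corners, post and nut instead, and these fit the given sizes to a few millimetres.

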